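# Find the stamped field crate and push it to the dispatch line

### The arm

A 6-joint arm with a two-finger parallel gripper is mounted at the origin on the work surface. World frame = base frame: x ahead of the robot, y to its left, z up, the work surface at z = 0. Lengths are in m, angles in rad, forces in N, time in s.
With the tool pointing down it reaches from about 0.375 to 0.975 m from the base axis. Payload 3.8 kg.
Tool frame: the origin (TCP) lies midway between the tips of the shut fingers; the grasp point (between the pads) lies 19 mm behind it; z points along the fingers, y is the direction in which the jaws open and shut (so a half turn about z gives the same grasp; the last joint's range is limited). The gripper opens to 85 mm and grips with 20 to 120 N. Pads are 22 mm wide; open, the fingers measure 114 mm over their backs; the gripper's body (76 mm by 85 mm) begins 54 mm behind the grasp point. The pads swing forward as they close: fully open they stand 13 mm farther back than shut.
Start: joints at [-1.341, 0.264, 1.604, -0, 1.274, -0.037], TCP at [0.178, -0.651, 0.231] pointing down, gripper open.
Joint ranges: [-2.63, 2.63], [-0.94, 2.18], [0.31, 2.57], [-1.31, 4.45], [0, 2.66], [-2.55, 2.55]. Speed limits (rad/s): [2.57, 2.57, 3.14, 3.14, 3.14, 3.14].

### API

Orientations are given as a rotation vector (axis times angle).
In Python, from workcell import bot gives the robot as it stands. The module is installed in compiled form; this text tells all that it offers.
- The arm moves only by the tool play_rows, never from a script. Its argument "series" is a list of rows, each an object with "translation": the shift along the tool's x, y, z in m, a list of three; "spin": the turn about the tool's z in units of 5 degrees (1.0 is 5 degrees). In form: [{"translation": [dx, dy, dz], "spin": spin}, ...]. A call has 1 to 5 rows; each row shifts and turns the commanded pose from where the row before left it, along the tool's axes as they then stand; what a row does not reach is not made up. A row lasts 1/10 s, in which the tool goes at most 50 mm and 8.59 degrees, less where a joint would pass 70% of its speed; a pose out of reach is approached as far as the arm can. A call is refused whole if a number of a shift passes 0.05 or a number of a turn 1, either way. A call with a gripper value outside its range is refused whole. "jaw" is the gripper's target within -1 to 1 (fully open at 1, half-way at 0, shut at -1), set as the call begins (left out, the last holds). The fingers move at their own pace and stop on an object; "force" is the grip in N (left out, the last holds). Time passes only in rows, so rows that do not move let the fingers close. It gives the time, the measured TCP pose, the force and the opening at its end, in the units of the state.
- bot.read_state(): the state, without advancing time (a new reading comes with each control period).
- bot.read_camera(name): name is "scene" or "side" or "wrist"; returns the picture (420x560x3 uint8, blue, green, red); there is no depth.
- bot.get_calibration(name): a dict with "fov_y" (degrees; the focal length in pixels is half the picture's height over the tangent of half this angle, whatever the lens; pixels are square), "cx", "cy" (the principal point, pixels), "R" (3x3) and "t" (3): a world point X has camera coordinates R X + t. Camera axes: x right, y down, z forward; pixel columns grow to the right and rows downward; lengths in m; the calibration is good to about 2 mm. A picture is of the moment at which its call begins: read the wrist's pose just before it. get_calibration takes no time and is no camera call; for the wrist camera it gives the pose at the moment of the call.
- bot.finish_job(): hands the job in, once; it reports no verdict.
The state is a dict: "time": time; "q": joint angles; "joint_vel": joint speeds; "joint_torque": joint torques, N m; "tool_pos": TCP position; "tcp_rot": TCP orientation; "wrist_force": force on the tool from outside, world axes, zero at the start; "torque": the same for the moment, N m; "width": opening from 0.0 (shut) to 1.0 (fully open).
Only numpy, scipy, OpenCV 4.12 (cv2) and the standard library are available. Lean on these libraries where they do the work, as an engineer would, in place of code of your own. Each camera call takes 0.05 s, during which the arm holds its last target. There are 200 camera calls.

### The job

Tip each of the two grey crates over onto its side with the fingertips, to see which one has the red stamp underneath. Once both lie on their sides, push the stamped one along the desk until its middle lies over the yellow dispatch line, still lying on its side, and leave the other crate lying where it fell. Do not pick up or lift either crate off the desk, keep the unstamped crate off the line, and leave everything else on the desk where it is.

Things in the scene. Friction and masses are not known exactly. Their poses are not given: they have to be found in the camera images.
- crate_1: grey crate with blue lid, closed box 96 (x) x 130 (y) x 150 mm (z), about 0.6 kg, evenly filled; stands upright. Origin: centre of underside; z to the lid; x near world x at the start. Too wide to grasp. Pushed level near the top of a broad (130 x 150) face it tips about the opposite bottom edge, not sliding, passes balance at 0.57 rad and falls on its side. Both look alike; one has a red stamp underneath
- crate_2: grey crate with blue lid, closed box 96 (x) x 130 (y) x 150 mm (z), about 0.6 kg, evenly filled; stands upright. Origin: centre of underside; z to the lid; x near world x at the start. Too wide to grasp. Pushed level near the top of a broad (130 x 150) face it tips about the opposite bottom edge, not sliding, passes balance at 0.57 rad and falls on its side. Both look alike; one has a red stamp underneath
- crate_1_mid (a point): centre point of crate_1: 75 mm above its underside along its z, on the box's centre (48 mm above the desk once it lies on a broad side, 65 mm on a narrow one)
- crate_2_mid (a point): centre point of crate_2: 75 mm above its underside along its z, on the box's centre (48 mm above the desk once it lies on a broad side, 65 mm on a narrow one)
- stamp (a point): centre of the red round inspection stamp, 60 mm across, in the middle of the underside of one of the two crates (it coincides with that crate's origin); unseen until that crate is tipped
- line_mid (a point): middle of the dispatch line, a flat yellow tape strip stuck on the desk, 340 mm long (its x, roughly away from the robot) and 40 mm wide (its y); z up. It lies between the two crates and has no height to speak of
- phone: black mobile phone 46 x 106 x 16 mm, lying flat beyond the line, to the right; loose, to be left where it is. Origin: centre of its underside
- eraser: red and blue eraser 22 x 55 x 12 mm, beyond the line, to the left; loose, to be left where it is. Origin: centre of its underside
- mug: blue mug, 76 mm across, 90 mm high, handle at its +y, at the left; loose, to be left where it is. Origin: centre of its underside
- tape_roll: roll of yellow tape lying flat, 96 mm across, 24 mm high, beyond the line; loose, to be left where it is. Origin: centre of its underside
- ink: small dark-blue ink jar with black cap, 38 mm across, 58 mm high, just beyond the line; loose, to be left where it is. Origin: centre of its underside
- fuse_box: small red and white carton of fuses 55 x 85 x 22 mm, at the right; loose, to be left where it is. Origin: centre of its underside
- ruler: aluminium ruler 30 x 160 x 4 mm, by the charts at the left; loose, to be left where it is. Origin: centre of its underside
Not all that is in view belongs to the job. What is shaped like the crate_2 but orange or turquoise is not meant.

How it is judged:
By the outcome, as a careful person would: the job done as asked, in the order asked, and still so for the second after the job is handed in, with the robot touching nothing.
It also fails if it takes over 72 s, if anything falls off the work surface, if the arm or the gripper's body presses on something with over 40 N, if the wrist force passes 120 N, or if a joint passes its speed limit or range.

## Working session

There is one attempt and no reset: what is moved stays moved. The work goes in short steps, Python scripts to look and compute and a tool call to move; the robot and the scene stay as the last step left them, time stands still between calls to the robot, and variables do not carry over. Pictures are saved under pics/ and viewed, about 8 in all and at most 12, crops included, and the job is handed in when it is done.

Besides the shell and the picture viewer there is one more tool, called after "Call:" as a command line: name --argument value ..., lists and objects as JSON in quotes. play_rows: Moves the arm, as the interface text tells. Its arguments: {"type":"object","properties":{"series":{"type":"array","items":{"type":"object","properties":{"translation":{"type":"array","items":{"type":"number"}},"spin":{"type":"number"}}}},"jaw":{"type":"number"},"force":{"type":"number"}},"required":["series"]}

```bash
mkdir -p pics; cat > h.py <<'E'
import numpy as np,cv2
from workcell import bot
def ray(c,uv):
    f=210/np.tan(np.radians(c['fov_y'])/2)
    R=np.array(c['R']);t=np.array(c['t'])
    d=R.T@np.array([(uv[0]-c['cx'])/f,(uv[1]-c['cy'])/f,1.]);return -R.T@t,d
def onz(c,uv,z):
    o,d=ray(c,uv);return o+d*(z-o[2])/d[2]
def proj(c,X):
    f=210/np.tan(np.radians(c['fov_y'])/2)
    p=np.array(c['R'])@np.array(X)+np.array(c['t']);return np.array([c['cx']+f*p[0]/p[2],c['cy']+f*p[1]/p[2]])
E
python3 - <<'E'
from h import *
s=bot.read_state();print(s)
for n in('scene','side'):
    cv2.imwrite(f'pics/{n}0.png',bot.read_camera(n));print(n,bot.get_calibration(n))
E
```

```text
{'time': 0.0, 'q': array([-1.34092333e+00,  2.64756747e-01,  1.60540976e+00, -7.49385848e-06,
        1.27366764e+00, -3.68988605e-02]), 'joint_vel': array([ 0.0004171 , -0.00100875,  0.00018248,  0.00048495,  0.00032554,
        0.00036523]), 'joint_torque': array([ 3.91789390e-04, -5.15114093e+01, -3.67311323e+01, -1.03819687e-04,
        1.28514413e-02,  1.36162335e-07]), 'tool_pos': array([ 0.17777095, -0.65040476,  0.22994028]), 'tcp_rot': array([-3.11147571e+00, -4.17509563e-01,  3.50148417e-04]), 'wrist_force': array([-1.09097645,  0.39419728,  0.1376829 ]), 'torque': array([-0.03445848, -0.03017924,  0.02174425]), 'width': 0.9995233723484257}
scene {'fov_y': 51.78192159163098, 'cx': 268.4997215179447, 'cy': 205.99466619843318, 'R': array([[-0.2981701 ,  0.95440654,  0.01423909],
       [ 0.57310726,  0.1909364 , -0.7969262 ],
       [-0.76331033, -0.22945904, -0.60390884]]), 't': array([ 0.149059  , -0.24766622,  1.72735299])}
side {'fov_y': 43.01491464676435, 'cx': 282.5077437200128, 'cy': 200.11034308940552, 'R': array([[ 0.93677714, -0.34946506,  0.01796556],
       [-0.20466896, -0.58883336, -0.78191169],
       [ 0.28382954,  0.72880001, -0.62313028]]), 't': array([-0.46646173,  0.15611795,  1.77167344])}
```

View pics/scene0.png

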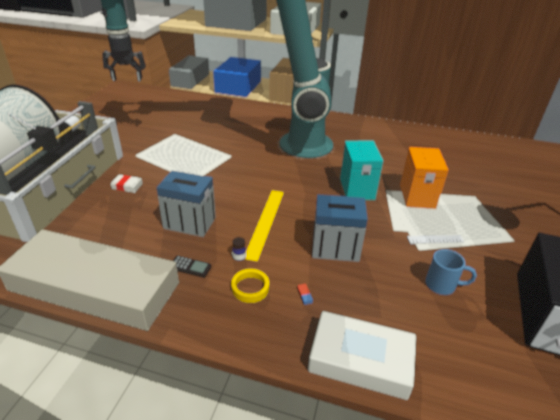

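View pics/side0.png

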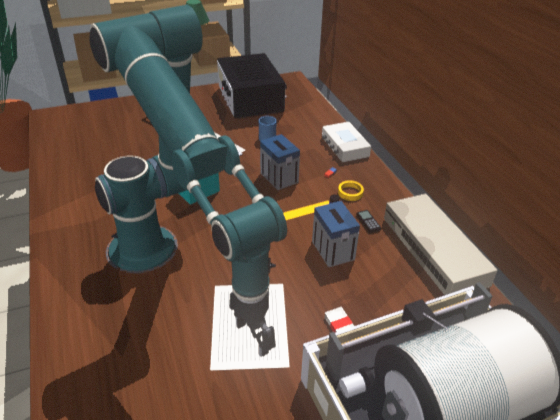

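```bash
python3 - <<'E'
from h import *
im=cv2.imread('pics/scene0.png');cv2.imwrite('pics/crop1.png',cv2.resize(im[150:310,110:390],None,fx=2.85,fy=2.85,interpolation=cv2.INTER_CUBIC))
c=bot.get_calibration('scene')
hsv=cv2.cvtColor(im,cv2.COLOR_BGR2HSV)
m=cv2.inRange(hsv,(22,150,120),(35,255,255))
for q in cv2.findContours(m,0,2)[0]:
    if cv2.contourArea(q)>100:
        b=cv2.boxPoints(cv2.minAreaRect(q));print('yel',np.mean(b,0).round(),[onz(c,p,0)[:2].round(3).tolist() for p in b])
m=cv2.inRange(hsv,(100,90,30),(120,255,255))
for q in cv2.findContours(m,0,2)[0]:
    if cv2.contourArea(q)>300:
        a=cv2.approxPolyDP(cv2.convexHull(q),3,True)[:,0];print('blue',[(p.tolist(),onz(c,p,.15)[:2].round(3).tolist()) for p in a])
for n,p in dict(ink=(239,256),phone=(192,267),eraser=(306,293),fuse=(127,185),mugb=(444,290),rul=(437,240)).items(): print(n,onz(c,p,0).round(3))
E
```

```text
yel [250. 285.] [[0.736, -0.033], [0.704, 0.065], [0.817, 0.1], [0.846, 0.01]]
yel [263. 225.] [[0.689, -0.016], [0.333, -0.047], [0.348, 0.007], [0.697, 0.028]]
blue [([444, 250], [0.661, 0.482]), ([456, 254], [0.667, 0.509]), ([474, 272], [0.716, 0.546]), ([472, 280], [0.743, 0.54]), ([447, 293], [0.8, 0.487]), ([434, 290], [0.799, 0.46]), ([427, 279], [0.771, 0.446]), ([435, 254], [0.682, 0.462])]
blue [([364, 200], [0.52, 0.276]), ([363, 226], [0.632, 0.288]), ([317, 222], [0.653, 0.175]), ([318, 196], [0.542, 0.153])]
blue [([158, 187], [0.642, -0.282]), ([172, 172], [0.56, -0.281]), ([210, 178], [0.554, -0.163]), ([199, 201], [0.666, -0.146]), ([160, 193], [0.666, -0.263])]
blue [([231, 57], [-0.456, -0.491]), ([259, 61], [-0.447, -0.345]), ([259, 80], [-0.217, -0.269]), ([246, 95], [-0.046, -0.267]), ([215, 91], [-0.043, -0.4]), ([214, 70], [-0.264, -0.499])]
ink [ 0.686 -0.028  0.   ]
phone [ 0.766 -0.134  0.   ]
eraser [0.76  0.182 0.   ]
fuse [ 0.478 -0.514  0.   ]
mugb [0.639 0.52  0.   ]
rul [0.44  0.502 0.   ]
```

View pics/crop1.png

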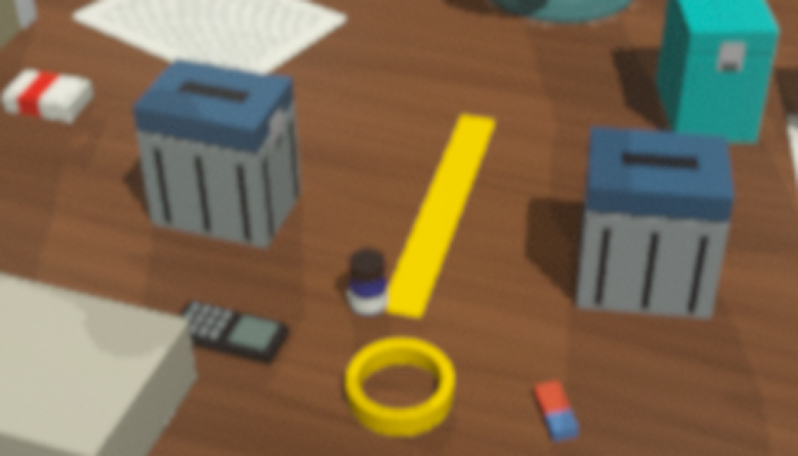

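```bash
python3 - <<'E'
from h import *
c=bot.get_calibration('scene')
def P(u,v,z): return onz(c,(110+u/2.85,150+v/2.85),z)[:2].round(3)
print('A bot',P(150,222,0),P(268,245,0),P(298,190,0)); print('A top back',P(178,62,.15),P(292,78,.15))
print('B bot',P(578,305,0),P(713,316,0),'top back',P(592,130,.15),P(727,136,.15))
print('line',P(460,115,0),P(496,120,0),P(387,312,0),P(422,318,0))
print('turq bot',P(660,95,0),P(678,136,0),P(757,141,0))
print('ink bot',P(350,300,0),P(385,312,0),'phone',P(180,320,0),P(272,360,0),P(285,330,0),P(195,302,0))
print('eraser',P(538,385,0),P(577,435,0),P(550,440,0))
print('white paper? orange',onz(c,(408,200),0).round(3),onz(c,(439,207),0).round(3))
E
```

```text
A bot [ 0.643 -0.289] [ 0.638 -0.156] [ 0.544 -0.162]
A top back [ 0.558 -0.281] [ 0.548 -0.157]
B bot [0.625 0.169] [0.599 0.298] top back [0.54  0.152] [0.509 0.278]
line [ 0.352 -0.036] [0.348 0.007] [ 0.693 -0.006] [0.69  0.029]
turq bot [0.233 0.183] [0.311 0.218] [0.292 0.307]
ink bot [ 0.688 -0.046] [ 0.693 -0.008] phone [ 0.765 -0.191] [ 0.786 -0.086] [ 0.746 -0.09 ] [ 0.738 -0.189]
eraser [0.739 0.157] [0.785 0.204] [0.798 0.183]
white paper? orange [0.261 0.41  0.   ] [0.269 0.508 0.   ]
```

Call:
play_rows --series '[{"translation":[0,0,0],"spin":0.8},{"translation":[0,0,0],"spin":0.8},{"translation":[0,0,0],"spin":0.76},{"translation":[0.038,-0.029,0],"spin":0},{"translation":[0.038,-0.029,0],"spin":0}]' --jaw 1

```text
time: 0.6
tool_pos: [0.2499, -0.5882, 0.2303]
tcp_rot: [-3.139, -0.09, 0.0]
wrist_force: [-1.0, 0.2, -0.1]
width: 1.001
```

Call:
play_rows --series '[{"translation":[0.038,-0.029,0],"spin":0},{"translation":[0.038,-0.029,0],"spin":0},{"translation":[0.038,-0.029,0],"spin":0},{"translation":[0.038,-0.029,0],"spin":0},{"translation":[0.038,-0.029,0],"spin":0}]'

```text
time: 1.1
tool_pos: [0.4321, -0.4306, 0.2308]
tcp_rot: [-3.14, -0.095, 0.001]
wrist_force: [0.6, -1.5, -0.6]
width: 0.999
```

Call:
play_rows --series '[{"translation":[0.038,-0.029,0],"spin":0},{"translation":[0.038,-0.029,0],"spin":0},{"translation":[0.038,-0.029,0],"spin":0},{"translation":[0.038,-0.029,0],"spin":0},{"translation":[0.038,-0.029,0],"spin":0}]'

```text
time: 1.6
tool_pos: [0.6129, -0.2744, 0.2307]
tcp_rot: [-3.14, -0.096, 0.001]
wrist_force: [-0.1, -0.3, 0.7]
width: 1.0
```

Call:
play_rows --series '[{"translation":[0.034,-0.025,0],"spin":0},{"translation":[0.034,-0.025,0],"spin":0},{"translation":[0,0,0.038],"spin":0},{"translation":[0,0,0.038],"spin":0},{"translation":[0,0,0.038],"spin":0}]'

```text
time: 2.1
tool_pos: [0.677, -0.2212, 0.1157]
tcp_rot: [3.14, 0.098, -0.0]
wrist_force: [-0.7, 0.4, -0.6]
width: 0.999
```

Call:
play_rows --series '[{"translation":[-0.008,0,0],"spin":0},{"translation":[-0.008,0,0],"spin":0},{"translation":[-0.008,0,0],"spin":0},{"translation":[-0.008,0,0],"spin":0}]'

```text
time: 2.5
tool_pos: [0.6473, -0.2249, 0.1216]
tcp_rot: [3.138, 0.094, 0.013]
wrist_force: [4.0, 0.1, 3.3]
width: 0.999
```

```bash
python3 - <<'E'
from h import *
a=bot.read_camera('scene');b=bot.read_camera('side')
cv2.imwrite('pics/a1.png',np.hstack([a[130:330,100:500],b[130:330,160:560]]))
print(bot.read_state()['tool_pos'],bot.read_state()['wrist_force'])
E
```

```text
[ 0.64612468 -0.2249181   0.12101527] [ 3.92106498 -0.06351947  2.55319391]
```

View pics/a1.png

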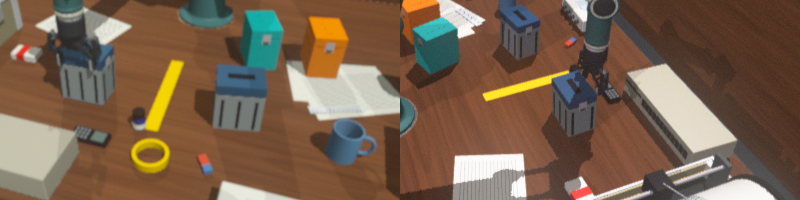

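Call:
play_rows --series '[{"translation":[-0.01,0,0],"spin":0},{"translation":[-0.01,0,0],"spin":0},{"translation":[-0.01,0,0],"spin":0}]'

```text
time: 2.9
tool_pos: [0.6192, -0.2261, 0.1221]
tcp_rot: [3.139, 0.092, 0.018]
wrist_force: [9.8, 5.6, 19.4]
width: 1.0
```

Call:
play_rows --series '[{"translation":[-0.01,0,0],"spin":0},{"translation":[-0.01,0,0],"spin":0},{"translation":[-0.01,0,0],"spin":0}]'

```text
time: 3.2
tool_pos: [0.5959, -0.2274, 0.1299]
tcp_rot: [3.138, 0.089, 0.041]
wrist_force: [10.8, 11.4, 41.7]
width: 0.999
```

```bash
python3 - <<'E'
from h import *
a=bot.read_camera('scene');b=bot.read_camera('side')
r=lambda i:cv2.resize(i,(400,400),interpolation=cv2.INTER_CUBIC)
cv2.imwrite('pics/a2.png',np.hstack([r(a[120:250,120:250]),r(b[170:300,270:400])]))
s=bot.read_state();print(s['tool_pos'],s['wrist_force'],s['torque'])
E
```

```text
[ 0.59492673 -0.22743863  0.13036289] [ 9.51555174  9.74139568 34.35356721] [ 3.16435341 -1.18867048 -0.4870129 ]
```

View pics/a2.png

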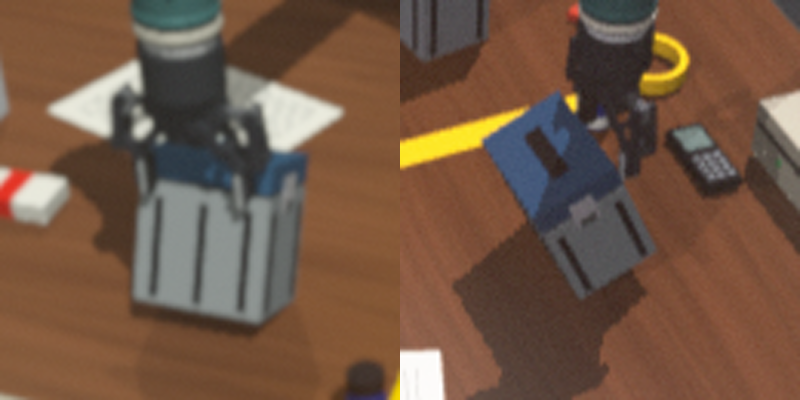

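Call:
play_rows --series '[{"translation":[0,0,-0.012],"spin":0},{"translation":[-0.004,0,-0.012],"spin":0}]'

```text
time: 3.5
tool_pos: [0.5803, -0.2278, 0.1426]
tcp_rot: [3.139, 0.097, -0.001]
wrist_force: [-1.1, 0.9, -0.0]
width: 0.997
```

Call:
play_rows --series '[{"translation":[0,0,-0.03],"spin":0},{"translation":[0,0,-0.04],"spin":0},{"translation":[0,-0.05,-0.02],"spin":0},{"translation":[0,-0.05,0],"spin":0},{"translation":[0,-0.05,0],"spin":0}]'

```text
time: 4.0
tool_pos: [0.5703, -0.0813, 0.2297]
tcp_rot: [3.14, 0.092, -0.003]
wrist_force: [0.4, -0.1, -0.4]
width: 1.003
```

```bash
python3 - <<'E'
from h import *
a=bot.read_camera('scene')
cv2.imwrite('pics/a3.png',cv2.resize(a[130:330,110:390],None,fx=2.8,fy=2.8,interpolation=cv2.INTER_CUBIC))
hsv=cv2.cvtColor(a,cv2.COLOR_BGR2HSV)
m=cv2.inRange(hsv,(0,120,80),(8,255,255))|cv2.inRange(hsv,(172,120,80),(180,255,255))
for q in cv2.findContours(m,0,2)[0]:
    if cv2.contourArea(q)>15: print(cv2.contourArea(q),cv2.boundingRect(q))
E
```

```text
84.5 (297, 284, 14, 12)
89.5 (116, 174, 15, 18)
```

View pics/a3.png

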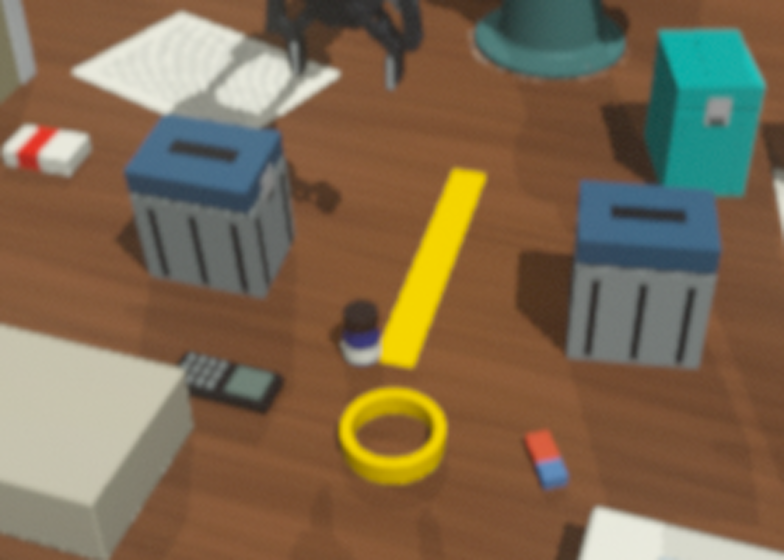

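Call:
play_rows --series '[{"translation":[0.025,0.0365,0],"spin":0},{"translation":[0.025,0.0365,0],"spin":0},{"translation":[0.025,0.0365,0],"spin":0},{"translation":[0.025,0.0365,0],"spin":0},{"translation":[0,0,0],"spin":0}]' --jaw -1

```text
time: 4.55
tool_pos: [0.6807, -0.2262, 0.2264]
tcp_rot: [3.139, 0.091, -0.007]
wrist_force: [0.3, 1.1, -0.2]
width: 0.144
```

Call:
play_rows --series '[{"translation":[0,0,0.033],"spin":0},{"translation":[0,0,0.033],"spin":0},{"translation":[0,0,0.031],"spin":0}]'

```text
time: 4.85
tool_pos: [0.6782, -0.2212, 0.1302]
tcp_rot: [-3.139, -0.095, 0.006]
wrist_force: [-0.9, 1.0, -0.9]
width: 0.002
```

Call:
play_rows --series '[{"translation":[-0.01,0,0],"spin":0},{"translation":[-0.01,0,0],"spin":0},{"translation":[-0.01,0,-0.001],"spin":0},{"translation":[0,0,0],"spin":0}]'

```text
time: 5.25
tool_pos: [0.6509, -0.2239, 0.1369]
tcp_rot: [3.138, 0.095, 0.006]
wrist_force: [1.7, -0.3, -1.3]
width: -0.001
```

Call:
play_rows --series '[{"translation":[-0.013,0,-0.008],"spin":0},{"translation":[-0.013,0,-0.008],"spin":0},{"translation":[-0.014,0,-0.006],"spin":0},{"translation":[-0.014,0,-0.005],"spin":0}]'

```text
time: 5.65
tool_pos: [0.596, -0.2266, 0.1623]
tcp_rot: [3.14, 0.096, 0.002]
wrist_force: [1.1, -0.1, -0.8]
width: -0.001
```

Call:
play_rows --series '[{"translation":[-0.013,0,-0.003],"spin":0},{"translation":[-0.013,0,-0.002],"spin":0},{"translation":[-0.013,0,0],"spin":0}]'

```text
time: 5.95
tool_pos: [0.5567, -0.229, 0.166]
tcp_rot: [3.14, 0.095, -0.0]
wrist_force: [-0.1, -0.8, -0.5]
width: -0.002
```

Call:
play_rows --series '[{"translation":[-0.013,0,0],"spin":0},{"translation":[-0.013,0,0],"spin":0},{"translation":[0,0,0],"spin":0},{"translation":[0,0,0],"spin":0},{"translation":[0,0,-0.03],"spin":0}]'

```text
time: 6.45
tool_pos: [0.5293, -0.229, 0.1913]
tcp_rot: [-3.136, -0.095, 0.013]
wrist_force: [-0.4, 0.1, -0.3]
width: 0.0
```

Call:
play_rows --series '[{"translation":[0.02,-0.03,-0.03],"spin":0},{"translation":[0.03,-0.04,0],"spin":0},{"translation":[0.03,-0.04,0],"spin":0},{"translation":[0.03,-0.04,0],"spin":0}]'

```text
time: 6.85
tool_pos: [0.6345, -0.0724, 0.2266]
tcp_rot: [3.14, 0.095, 0.003]
wrist_force: [-0.1, -0.6, -0.5]
width: 0.001
```

```bash
python3 - <<'E'
from h import *
a=bot.read_camera('scene')
cv2.imwrite('pics/a4.png',cv2.resize(a[130:330,110:390],None,fx=2.8,fy=2.8,interpolation=cv2.INTER_CUBIC))
hsv=cv2.cvtColor(a,cv2.COLOR_BGR2HSV)
m=cv2.inRange(hsv,(0,120,80),(8,255,255))|cv2.inRange(hsv,(172,120,80),(180,255,255))
for q in cv2.findContours(m,0,2)[0]:
    if cv2.contourArea(q)>15: print(cv2.contourArea(q),cv2.boundingRect(q))
E
```

```text
87.5 (297, 284, 14, 12)
128.0 (187, 193, 17, 15)
90.5 (116, 174, 15, 18)
```

View pics/a4.png

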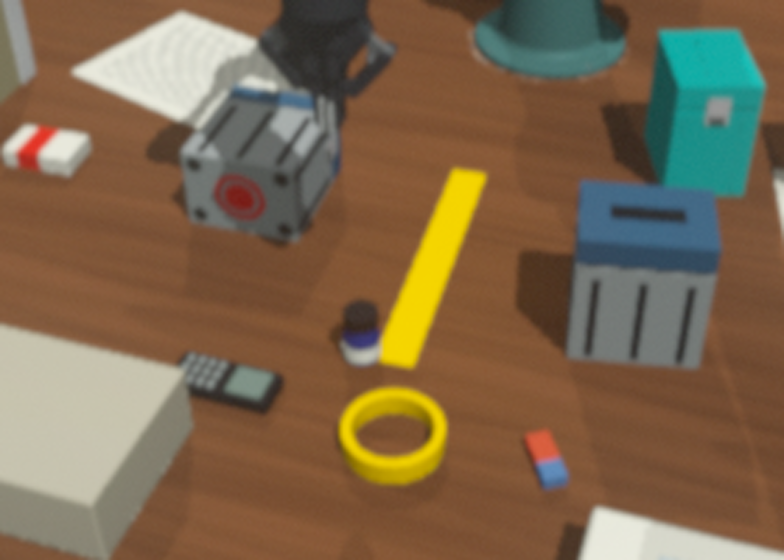

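Call:
play_rows --series '[{"translation":[0,0,0],"spin":-0.88},{"translation":[0,0,0],"spin":-0.88},{"translation":[0.012,-0.0433,0],"spin":0},{"translation":[0.012,-0.0433,0],"spin":0},{"translation":[0.012,-0.0433,0],"spin":0}]'

```text
time: 7.4
tool_pos: [0.6408, 0.0618, 0.2257]
tcp_rot: [-3.124, -0.335, -0.001]
wrist_force: [0.8, -0.9, 0.7]
width: 0.002
```

Call:
play_rows --series '[{"translation":[0.012,-0.0433,0],"spin":0},{"translation":[0.012,-0.0433,0],"spin":0},{"translation":[0.012,-0.0433,0],"spin":0},{"translation":[0.012,-0.0433,0],"spin":0},{"translation":[0,0,0],"spin":0}]'

```text
time: 7.9
tool_pos: [0.6502, 0.2463, 0.2254]
tcp_rot: [-3.12, -0.345, -0.001]
wrist_force: [-0.2, -0.1, 0.6]
width: -0.001
```

Call:
play_rows --series '[{"translation":[0,0.004,0.031],"spin":0},{"translation":[0,0,0.031],"spin":0},{"translation":[0,0,0.03],"spin":0},{"translation":[-0.01,0,0],"spin":0},{"translation":[-0.01,0,0],"spin":0}]'

```text
time: 8.4
tool_pos: [0.6306, 0.2311, 0.133]
tcp_rot: [3.123, 0.336, -0.004]
wrist_force: [0.5, -0.8, 0.7]
width: -0.0
```

Call:
play_rows --series '[{"translation":[-0.009,0,0],"spin":0},{"translation":[-0.013,0,-0.007],"spin":0},{"translation":[-0.013,0,-0.008],"spin":0},{"translation":[-0.014,0,-0.006],"spin":0},{"translation":[-0.014,0,-0.005],"spin":0}]'

```text
time: 8.9
tool_pos: [0.5699, 0.2186, 0.1627]
tcp_rot: [-3.123, -0.336, -0.006]
wrist_force: [0.7, -0.3, 0.4]
width: 0.002
```

Call:
play_rows --series '[{"translation":[-0.013,0,-0.003],"spin":0},{"translation":[-0.013,0,-0.002],"spin":0},{"translation":[-0.013,0,0],"spin":0},{"translation":[-0.013,0,0],"spin":0},{"translation":[-0.013,0,0],"spin":0}]'

```text
time: 9.4
tool_pos: [0.505, 0.2043, 0.1643]
tcp_rot: [3.123, 0.336, -0.002]
wrist_force: [-0.0, -0.4, 0.4]
width: -0.001
```

Call:
play_rows --series '[{"translation":[0,0,0],"spin":0},{"translation":[0,0,-0.03],"spin":0},{"translation":[0.02,0.03,-0.03],"spin":0},{"translation":[0.03,0.035,0],"spin":0},{"translation":[0.03,0.035,0],"spin":0}]'

```text
time: 9.9
tool_pos: [0.6082, 0.1237, 0.2269]
tcp_rot: [-3.123, -0.338, -0.006]
wrist_force: [0.5, 1.5, -1.3]
width: -0.0
```

```bash
python3 - <<'E'
from h import *
a=bot.read_camera('scene')
cv2.imwrite('pics/a5.png',cv2.resize(a[130:330,110:390],None,fx=2.8,fy=2.8,interpolation=cv2.INTER_CUBIC))
E
```

```text
(no output)
```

View pics/a5.png

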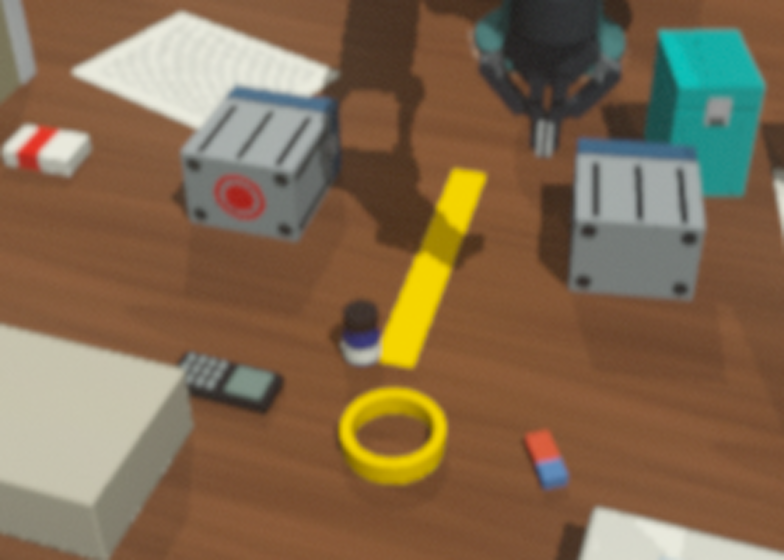

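```bash
python3 - <<'E'
from h import *
c=bot.get_calibration('scene')
P=lambda u,v,z: onz(c,(110+u/2.8,130+v/2.8),z)[:2].round(3)
print('A bot',P(188,220,0),P(296,238,0),'top',P(184,157,.096),P(291,182,.096),P(235,88,.096),P(337,99,.096),'stamp plane', P(240,197,.048))
print('B bot',P(571,291,0),P(692,298,0),'top',P(577,140,.096),P(696,148,.096),P(571,222,.096),P(704,232,.096))
print('line',P(452,168,0),P(487,172,0),P(379,361,0),P(414,367,0))
E
```

```text
A bot [ 0.544 -0.292] [ 0.535 -0.162] top [ 0.553 -0.279] [ 0.56  -0.152] [ 0.405 -0.288] [ 0.39  -0.166] stamp plane [ 0.543 -0.223]
B bot [0.527 0.151] [0.498 0.275] top [0.385 0.118] [0.359 0.247] [0.534 0.144] [0.508 0.275]
line [ 0.35  -0.037] [0.344 0.006] [ 0.691 -0.008] [0.688 0.028]
```

Call:
play_rows --series '[{"translation":[0,0,0],"spin":-1},{"translation":[0,0,0],"spin":-1},{"translation":[0,0,0],"spin":-1},{"translation":[0,0,0],"spin":-1},{"translation":[0,0,0],"spin":-1}]' --jaw 0.5

```text
time: 10.45
tool_pos: [0.6061, 0.124, 0.2243]
tcp_rot: [-2.975, -1.009, 0.001]
wrist_force: [-0.0, -0.4, 0.2]
width: 0.754
```

Call:
play_rows --series '[{"translation":[0,0,0],"spin":-1},{"translation":[0,0,0],"spin":-1},{"translation":[0,0,0],"spin":-1},{"translation":[0,0,0],"spin":-1},{"translation":[0,0,0],"spin":-1}]'

```text
time: 10.95
tool_pos: [0.606, 0.124, 0.2243]
tcp_rot: [-2.686, -1.629, 0.001]
wrist_force: [0.7, 0.8, -0.8]
width: 0.752
```

Call:
play_rows --series '[{"translation":[0,0,0],"spin":-1},{"translation":[0,0,0],"spin":-1},{"translation":[0,0,0],"spin":-1},{"translation":[0,0,0],"spin":-1},{"translation":[0,0,0],"spin":-1}]'

```text
time: 11.45
tool_pos: [0.606, 0.1241, 0.2243]
tcp_rot: [-2.269, -2.172, 0.001]
wrist_force: [-0.0, 0.8, 0.4]
width: 0.749
```

Call:
play_rows --series '[{"translation":[0,0,0],"spin":-0.7},{"translation":[0,0,0],"spin":-0.7},{"translation":[0,0,0],"spin":0},{"translation":[-0.042,-0.015,0],"spin":0},{"translation":[-0.042,-0.015,0],"spin":0}]'

```text
time: 11.95
tool_pos: [0.5823, 0.0381, 0.2244]
tcp_rot: [-2.135, -2.304, 0.0]
wrist_force: [1.1, -1.2, 0.2]
width: 0.75
```

Call:
play_rows --series '[{"translation":[-0.042,-0.015,0],"spin":0},{"translation":[-0.042,-0.015,0],"spin":0},{"translation":[-0.042,-0.015,0],"spin":0},{"translation":[-0.042,-0.015,0],"spin":0},{"translation":[-0.042,-0.015,0],"spin":0}]'

```text
time: 12.45
tool_pos: [0.5227, -0.1786, 0.2248]
tcp_rot: [2.138, 2.301, 0.0]
wrist_force: [1.1, 0.9, 0.7]
width: 0.748
```

Call:
play_rows --series '[{"translation":[-0.042,-0.015,0],"spin":0},{"translation":[-0.042,-0.015,0],"spin":0},{"translation":[-0.042,-0.015,0],"spin":0},{"translation":[-0.042,-0.015,0],"spin":0},{"translation":[0,0,0],"spin":0}]'

```text
time: 12.95
tool_pos: [0.4743, -0.354, 0.2247]
tcp_rot: [2.144, 2.295, -0.003]
wrist_force: [0.7, 0.9, -1.0]
width: 0.75
```

Call:
play_rows --series '[{"translation":[0,0.003,0.042],"spin":0},{"translation":[0,0,0.042],"spin":0},{"translation":[0,0,0.042],"spin":0},{"translation":[0,0,0.042],"spin":0},{"translation":[0.015,0,0],"spin":0}]'

```text
time: 13.45
tool_pos: [0.4734, -0.3304, 0.0498]
tcp_rot: [-2.131, -2.291, 0.002]
wrist_force: [-0.2, 1.1, -0.4]
width: 0.746
```

Call:
play_rows --series '[{"translation":[0.015,0,0],"spin":0},{"translation":[0.01,0,0],"spin":0},{"translation":[0.01,0,0],"spin":0},{"translation":[0.01,0,0],"spin":0},{"translation":[0.01,0,0],"spin":0}]'

```text
time: 13.95
tool_pos: [0.4759, -0.2803, 0.0598]
tcp_rot: [2.131, 2.299, 0.0]
wrist_force: [0.1, -4.9, 4.9]
width: 0.748
```

Call:
play_rows --series '[{"translation":[0.012,0,0],"spin":0},{"translation":[0.012,0,0],"spin":0},{"translation":[0.012,0,0],"spin":0},{"translation":[0.012,0,0],"spin":0},{"translation":[0.012,0,0],"spin":0}]'

```text
time: 14.45
tool_pos: [0.4704, -0.2196, 0.0585]
tcp_rot: [2.134, 2.3, 0.0]
wrist_force: [0.8, -4.5, 2.9]
width: 0.747
```

Call:
play_rows --series '[{"translation":[0.012,0,0],"spin":0},{"translation":[0.012,0,0],"spin":0},{"translation":[0.012,0,0],"spin":0},{"translation":[0.012,0,0],"spin":0},{"translation":[0.012,0,0],"spin":0}]'

```text
time: 14.95
tool_pos: [0.4646, -0.1585, 0.0569]
tcp_rot: [2.137, 2.303, -0.0]
wrist_force: [-0.1, -5.0, 3.6]
width: 0.748
```

```bash
python3 - <<'E'
from h import *
a=bot.read_camera('scene')
cv2.imwrite('pics/a6.png',cv2.resize(a[130:330,110:390],None,fx=2.8,fy=2.8,interpolation=cv2.INTER_CUBIC))
E
```

```text
(no output)
```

View pics/a6.png

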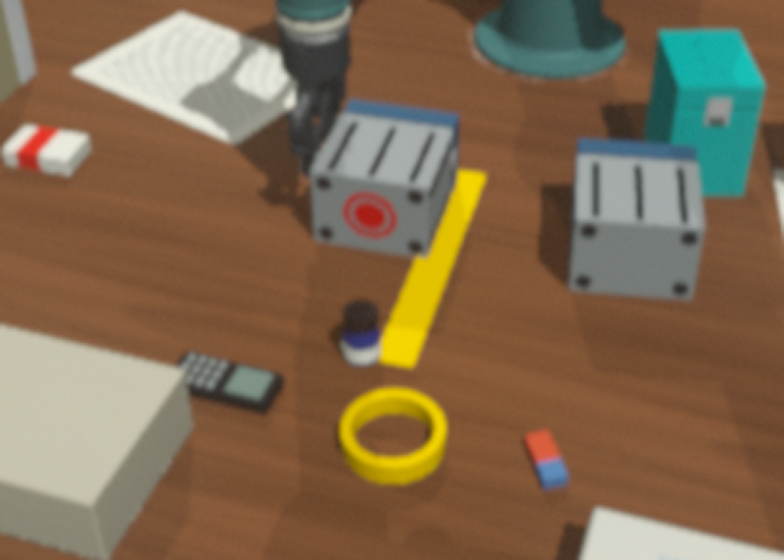

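```bash
python3 - <<'E'
from h import *
c=bot.get_calibration('scene')
P=lambda u,v,z: onz(c,(110+u/2.8,130+v/2.8),z)[:2].round(3)
print(P(370,215,.048),P(315,240,0),P(428,254,0),P(311,173,.096),P(444,190,.096))
print(bot.read_state()['tool_pos'])
E
```

```text
[ 0.528 -0.076] [ 0.532 -0.141] [ 0.516 -0.013] [ 0.538 -0.138] [0.522 0.006]
[ 0.46367215 -0.15640532  0.05635071]
```

Call:
play_rows --series '[{"translation":[0.012,0,0],"spin":0},{"translation":[0.012,0,0],"spin":0},{"translation":[0.012,0,0],"spin":0},{"translation":[0.012,0,0],"spin":0},{"translation":[0.01,0,0],"spin":0}]'

```text
time: 15.5
tool_pos: [0.4596, -0.1001, 0.0563]
tcp_rot: [-2.136, -2.302, 0.001]
wrist_force: [0.3, -2.6, -2.2]
width: 0.75
```

Call:
play_rows --series '[{"translation":[0.008,0,0],"spin":0},{"translation":[0.006,0,0],"spin":0},{"translation":[0.003,0,0],"spin":0},{"translation":[0,0,0],"spin":0}]'

```text
time: 15.9
tool_pos: [0.459, -0.0839, 0.0568]
tcp_rot: [-2.136, -2.303, -0.001]
wrist_force: [0.3, 0.1, -0.1]
width: 0.747
```

Call:
play_rows --series '[{"translation":[-0.01,0,0],"spin":0},{"translation":[-0.03,0,0],"spin":0},{"translation":[-0.04,0,0],"spin":0},{"translation":[-0.02,0,-0.04],"spin":0},{"translation":[-0.02,0,-0.04],"spin":0}]'

```text
time: 16.4
tool_pos: [0.4666, -0.2057, 0.1363]
tcp_rot: [-2.136, -2.298, 0.001]
wrist_force: [1.1, -0.1, -0.1]
width: 0.75
```

Call:
play_rows --series '[{"translation":[-0.04,0,-0.02],"spin":0},{"translation":[-0.04,0,-0.02],"spin":0},{"translation":[0,0,0],"spin":0}]'

```text
time: 16.7
tool_pos: [0.4766, -0.2907, 0.1815]
tcp_rot: [2.135, 2.291, 0.0]
wrist_force: [-0.0, 0.4, -0.1]
width: 0.749
```

```bash
python3 - <<'E'
from h import *
a=bot.read_camera('scene');b=bot.read_camera('side')
k=lambda i,n:cv2.resize(i,None,fx=n,fy=n,interpolation=cv2.INTER_CUBIC)
cv2.imwrite('pics/a7.png',k(a[130:330,110:390],2.8));cv2.imwrite('pics/b7.png',k(b[100:300,180:460],2.8))
print(bot.read_state()['tool_pos'])
E
```

```text
[ 0.47410421 -0.28569499  0.17745738]
```

View pics/a7.png

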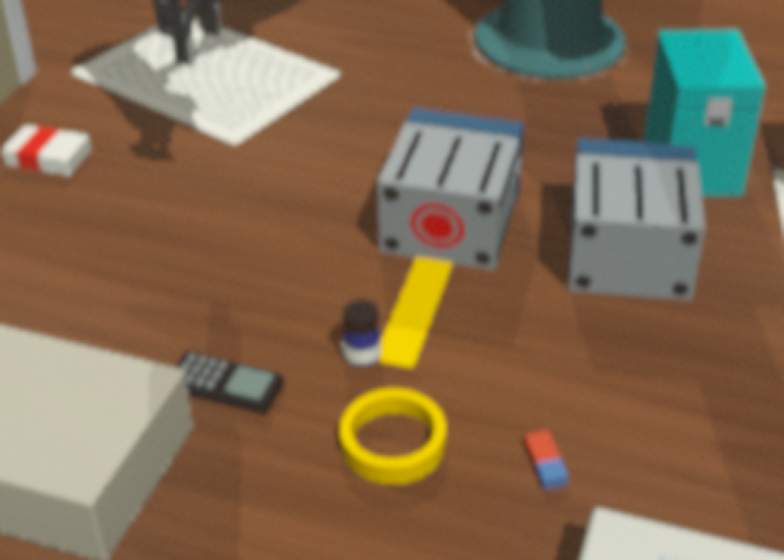

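View pics/b7.png

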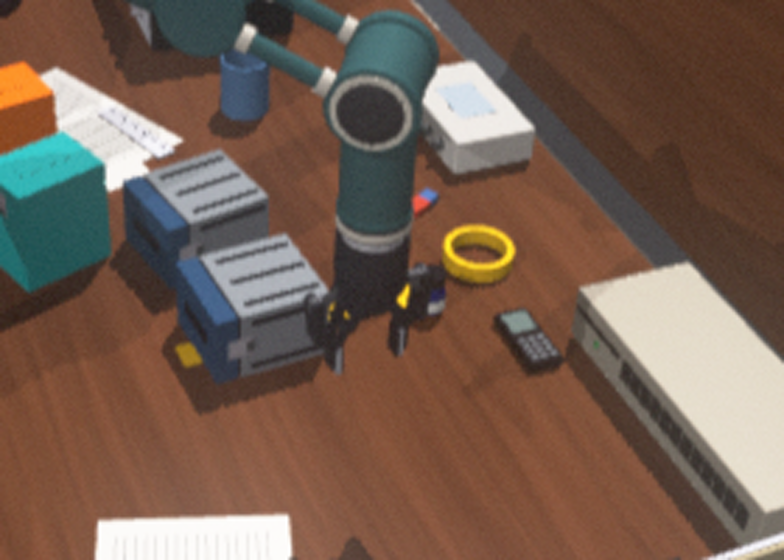

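```bash
python3 - <<'E'
from h import *
c=bot.get_calibration('scene')
P=lambda u,v,z: onz(c,(110+u/2.8,130+v/2.8),z)[:2]
s=P(437,225,.048);l,r=P(381,248,0),P(495,266,0)
d=(r-l)/np.linalg.norm(r-l);n=np.array([d[1],-d[0]])
L0,L1=np.array([.3475,-.0155]),np.array([.6895,.0105]);u=(L1-L0)/np.linalg.norm(L1-L0)
for nm,m in(('stamp',s-.075*n),('bottom',(l+r)/2-.075*n)):
    print(nm,m.round(3),'along',(m-L0)@u,'off line',np.cross(u,m-L0).round(4))
print(l,r,P(571,291,0),P(692,298,0))
a=cv2.imread('pics/scene0.png').astype(int);b=bot.read_camera('scene').astype(int)
df=(abs(a-b).max(2)>60)
for nm,(x,y) in dict(ink=(239,246),phone=(192,266),eraser=(306,293),tape=(250,285),mug=(448,272),ruler=(437,239),fuse=(127,184)).items(): print(nm,df[y-15:y+15,x-18:x+18].mean().round(3))
E
```

```text
stamp [ 0.447 -0.007] along 0.10029498896675375 off line 0.0009
bottom [ 0.443 -0.007] along 0.09551598004658572 off line 0.0009
[ 0.52229535 -0.06599788] [0.51262956 0.06250379] [0.52735562 0.15052609] [0.49810202 0.27507779]
ink 0.0
phone 0.0
eraser 0.0
tape 0.0
mug 0.0
ruler 0.0
fuse 0.0<stdin>:8: DeprecationWarning: Arrays of 2-dimensional vectors are deprecated. Use arrays of 3-dimensional vectors instead. (deprecated in NumPy 2.0)
```

Mid is about 1 mm off the line's centre, nothing else has moved, and the robot is clear. I'm handing in.

```bash
python3 -c "
from workcell import bot
print(bot.finish_job())"
```

```text
the job is handed in; nothing more can be done
None
```

I tipped both crates onto their broad sides, towards the robot. The right-hand one has the red stamp, and I pushed it along the desk onto the yellow line, where it still lies on its side. The job was handed in at about 17 s of robot time.

**First try:** my first pull on the right crate failed. It tilted partway, and its top edge came up against the open gripper. The wrist read up to about 42 N, mostly upward. That is under the 120 N wrist limit, but some of it may have pressed on the gripper's body, where the limit is 40 N; I can't separate the two. I raised the tool and the crate rocked back upright about where it had stood. The second try, with shut fingers following the crate's arc, tipped it cleanly, and I tipped the other crate the same way.

**Last checks:**
- **Stamped crate:** two estimates from the scene camera put its middle about 1 mm from the line's centre, against a half-width of 20 mm. The camera calibration is good to about 2 mm.
- **Other crate:** it lies where it fell, its nearest corner about 0.12 m from the line's centre.
- **Other items:** the ink, phone, eraser, tape roll, mug, ruler and fuse box showed no change from the first picture.
- **Robot:** the gripper was clear of everything when I handed in.

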